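# Righting the toppled shakers into the condiment caddy

## Task

Get the condiment caddy ready for service: swing its hinged white cover wide open by the black handle and leave it standing open, then stand both toppled shakers (the clear one with the grey cap and the one with the gold cap) upright, caps up, on the caddy's floor, set down gently. Leave the other things on the counter where they are.

Things in the scene. Friction and masses are not known exactly. Their poses are not given: they have to be found in the camera images.
- caddy: open-topped metal caddy fixed to the counter, 120 (x) x 170 (y) x 50 mm, walls 4 mm, inner floor 5 mm above the counter; origin at the centre of its underside, x points from its front (robot side) to its back, y along its width to the left, z up. Its cover is hinged along the top of the back wall.
- cover (a joint): angle of the white cover (hood of 120 x 170 x 58 mm sitting on the caddy's rim, total height closed 108 mm), rad: 0 shut, grows as the front edge swings up and back, stop at 1.75; a stiff hinge that stays where it is left (about 3 N at the handle)
- cover_hinge (a point): middle of the hinge axis, which runs along the caddy's y at its back edge (x = +60 mm in the caddy's frame), 50 mm above the counter
- cover_handle (a point): centre of the black handle on the cover's front face: a bar of diameter 18 mm, 28 mm long along the caddy's y, 22 mm in front of the face on a short 12 mm stalk; when shut 142 mm in front of the hinge axis and 35 mm above it. Can be pinched across its two ends from above, and turns between the fingers as the cover swings
- salt_shaker: clear glass shaker with grey domed cap, diameter 44 mm, height 90 mm (body narrows above 66 mm to 34 mm at the cap), 0.1 kg; starts lying on its side; origin at the centre of its base, z along its axis towards the cap
- choc_shaker: clear jar with greenish contents and gold cap, diameter 42 mm, height 96 mm, 0.11 kg; starts lying on its side; origin at the centre of its base, z along its axis towards the cap
- kitchen_timer: white kitchen timer with red knob, 72 x 57 x 76 mm, loose bystander; origin at the centre of its underside, z up
- teaspoon_1: steel teaspoon, 130 x 26 x 11 mm, loose bystander; origin at the centre of its underside
There are look-alikes about, which are no part of the job. Leave any orange look-alike of the choc_shaker alone.

How it is judged:
By the outcome, as a careful person would: the job done as asked, in the order asked, and still so for the second after the job is handed in, with the robot touching nothing.
It also fails if it takes over 64 s, if anything falls off the work surface, if the arm or the gripper's body presses on something with over 40 N, if the wrist force passes 120 N, or if a joint passes its speed limit or range.

## Robot

A 6-joint arm with a two-finger parallel gripper is mounted at the origin on a cart in front of the work surface, level with it; the furniture and walls round the work are solid. World frame = base frame: x ahead of the robot, y to its left, z up, the work surface at z = 0. Lengths are in m, angles in degrees, forces in N, time in s.
With the tool pointing down it reaches from about 0.25 to 0.8 m from the base axis. Payload 3.9 kg.
Tool frame: the origin (TCP) lies on the centre line of the jaws, within the pads' length; the fingertips stand 25 mm ahead of it and the grasp point (between the pads) lies 6 mm ahead of it; z points along the fingers, y is the line along which they close (so a half turn about z gives the same grasp; the last joint's range is limited). The gripper opens to 85 mm and grips with 20 to 120 N. Pads are 22 mm wide; open, the fingers measure 114 mm over their backs; the gripper's body (76 mm by 85 mm) begins 54 mm behind the grasp point. The pads swing forward as they close: fully open they stand 13 mm farther back than shut.
Start: joints at [69.958, 14.897, -7.913, 67.191, 0, 90], TCP at [0.18, 0.493, 0.256] pointing down, gripper open.
Joint ranges: [-159.42, 159.42], [-47.68, 98.78], [-73.54, 78.23], [-108.79, 121.32], [-90, 84.71], [-180, 180]. Speed limits (degrees/s): [147.25, 147.25, 180, 180, 180, 180].

## Interface

Orientations are given as [roll, pitch, yaw] about the fixed x, y, z axes, in that order (R = Rz(yaw) Ry(pitch) Rx(roll)).
In Python, from station import arm gives the robot as it stands.
- The arm moves only by the tool servo_tool, never from a script. Its argument "moves" is a list that holds one entry, the list of rows, each a list of 7 numbers: the shift along the world's x, y, z normalised to -1 to 1, where 1 is 0.05 m, then the turn, a rotation vector about the world's x, y, z normalised to -1 to 1, where 1 is 1.5 rad, then the closure, from 0 (fully open) to 1 (shut). In form: [[[x, y, z, ax, ay, az, claw], ...]]. A call has 1 to 20 rows; each row shifts and turns the commanded pose from where the row before left it; what a row does not reach is not made up. A row lasts 1/8 s, in which the tool goes at most 62.5 mm and 10.7 degrees, less where a joint would pass 70% of its speed; a pose out of reach is approached as far as the arm can. A call with a number of a shift or a turn outside -1 to 1 is refused whole. A call with a gripper value outside its range is refused whole. The fingers move at their own pace and stop on an object; "grip_force" is the grip in N (left out, the last holds). Time passes only in rows, so rows that do not move let the fingers close. It gives the time, the measured TCP pose, the force, the opening and the grip force at its end, in the units of the state.
- arm.sense(): the state, without advancing time (a new reading comes with each control period).
- arm.grab_frame(name): name is "scene" or "top" or "wrist"; returns a dict with "img" (480x640x3 uint8, blue, green, red), "vertical_fov" (degrees; the focal length in pixels is half the picture's height over the tangent of half this angle, whatever the lens; pixels are square), "cx", "cy" (the principal point, pixels), "R" (3x3) and "t" (3): a world point X has camera coordinates R X + t. Camera axes: x right, y down, z forward; pixel columns grow to the right and rows downward; lengths in m; the calibration is good to about 2 mm. The wrist camera is an equidistant fisheye: a pixel r from the principal point sees the ray r / f radians off the axis. A picture is of the moment at which its call begins. There is no depth.
- arm.finish_job(): hands the job in; it is judged then, once.
Trained networks look in a picture, given as the dict that the camera call returned (one of the last four; its "shot" number tells which), for a name from the list of things; names that differ only in an ending like _2 or _b are one class to them, and where a whole thing is asked for, a point or a joint stands for the part that bears it (a point fixed in the world has none). Each returns a list of dicts, best first, with "conf" (0 to 1); they miss things now and then, are a little off and sometimes report something else, mostly with a low value. They report only what shows in the picture. A call takes as long as a camera call. They do not tell look-alikes from the thing itself.
- arm.recognise(picture, name): "location" ([row, column] in pixels, amid what is visible of it).
- arm.trace(picture, name): "region" (480x640 bool, what is visible of it) and "location" ([row, column] in pixels, amid what is visible of it).
- arm.spot_point(picture, name): "location" ([row, column] in pixels: a listed point, or the origin of a listed thing).
The state is a dict: "clock": time; "qpos": joint angles; "qvel": joint speeds; "joint_efforts": joint torques, N m; "ee_pos": TCP position; "ee_rot": TCP orientation; "force": force on the tool from outside, world axes, zero at the start; "ft_torque": the same for the moment, N m; "gripper_width": finger opening in m; "grip_force": force on a finger pad.
Only numpy, scipy, OpenCV 4.12 (cv2) and the standard library are available. Lean on these libraries where they do the work, as an engineer would, in place of code of your own. Each camera call takes 0.05 s, during which the arm holds its last target. There are 200 camera calls.

## Working session

There is one attempt and no reset: what is moved stays moved. The work goes in short steps, Python scripts to look and compute and a tool call to move; the robot and the scene stay as the last step left them, time stands still between calls to the robot, and variables do not carry over. Pictures are saved under pics/ and viewed, at most 11 in all, crops included, and the job is handed in when it is done.

Besides the shell and the picture viewer there is one more tool, called by a JSON object that holds its "name" and its "arguments", one argument or row to a line. servo_tool: Moves the arm, as the interface text tells. Its arguments: {"type":"object","properties":{"moves":{"type":"array"},"grip_force":{"type":"number"}},"required":["moves"]}

```bash
mkdir -p pics; cat > h.py <<'E'
import numpy as np, cv2
from station import arm
def ray(p,rc):
    f=240/np.tan(np.radians(p["vertical_fov"])/2); R=np.array(p["R"]);t=np.array(p["t"])
    d=np.array([(rc[1]-p["cx"])/f,(rc[0]-p["cy"])/f,1.]); return -R.T@t, R.T@d
def atz(p,rc,z):
    o,d=ray(p,rc); return np.round(o+d*(z-o[2])/d[2],4)
def proj(p,X):
    f=240/np.tan(np.radians(p["vertical_fov"])/2); c=np.array(p["R"])@X+np.array(p["t"])
    return c[1]/c[2]*f+p["cy"], c[0]/c[2]*f+p["cx"]
def tri(obs):
    A=np.zeros((3,3));b=np.zeros(3)
    for p,rc in obs:
        o,d=ray(p,rc);d/=np.linalg.norm(d);M=np.eye(3)-np.outer(d,d);A+=M;b+=M@o
    return np.round(np.linalg.solve(A,b),4)
E
python3 - <<'E'
from h import *
print(arm.sense())
P={n:arm.grab_frame(n) for n in("scene","top")}
for n,p in P.items():
    cv2.imwrite(f"pics/{n}0.png",p["img"]); o,d=ray(p,(240,320)); print(n,o,d,p["vertical_fov"])
    for k in["caddy","salt_shaker","choc_shaker","kitchen_timer","teaspoon_1","cover_handle"]:
        print(k,[(np.round(r["location"]).tolist(),round(r["conf"],2),atz(p,r["location"],.02)[:2].tolist()) for r in arm.recognise(p,k)])
    for k in["caddy","salt_shaker","choc_shaker","cover_handle","cover_hinge"]:
        print("pt",k,[(np.round(r["location"],1).tolist(),round(r["conf"],2)) for r in arm.spot_point(p,k)])
for k in["caddy","cover_handle","cover_hinge","salt_shaker","choc_shaker"]:
    try: print(k,tri([(p,arm.spot_point(p,k)[0]["location"]) for p in P.values()]))
    except Exception as e: print(k,e)
E
```

```text
{'clock': 0.0, 'qpos': array([ 6.99580107e+01,  1.49366268e+01, -7.98803754e+00,  6.71884763e+01,
        5.93613619e-04,  8.99998021e+01]), 'qvel': array([-0.12719543,  0.0352727 , -0.01932136,  0.00301579, -0.01516346,
        0.01820915]), 'joint_efforts': array([-9.76290248e-04, -4.05676496e+01,  2.53923082e+01,  1.86725875e-02,
       -9.29239695e-05, -1.47182213e-06]), 'ee_pos': array([0.17970013, 0.49260745, 0.25544161]), 'ee_rot': array([-1.79886859e+02, -5.94003277e-04,  1.59958207e+02]), 'force': array([ 0.60507537, -0.45148888, -1.16799044]), 'ft_torque': array([0.02111078, 0.06148857, 0.02586932]), 'grip_force': 0.0, 'gripper_width': 0.08545111313821963}
scene [0.19078117 1.07761014 0.46065409] [ 0.38849819 -0.79770788 -0.46133483] 53.552589774706576
caddy [([219.0, 315.0], 0.78, [0.6145, 0.231])]
salt_shaker [([298.0, 321.0], 0.6, [0.4719, 0.4992])]
choc_shaker [([241.0, 398.0], 0.83, [0.419, 0.2533]), ([354.0, 274.0], 0.72, [0.4724, 0.6475])]
kitchen_timer [([245.0, 239.0], 0.81, [0.6972, 0.4028]), ([292.0, 389.0], 0.67, [0.3782, 0.4359])]
teaspoon_1 [([289.0, 386.0], 0
[... 474 characters left out ...]
202, 0.257]), ([270.0, 171.0], 0.58, [0.4722, 0.6579])]
kitchen_timer [([151.0, 310.0], 0.92, [0.6824, 0.4255])]
teaspoon_1 [([319.0, 322.0], 0.56, [0.3944, 0.401])]
cover_handle [([322.0, 320.0], 0.65, [0.3894, 0.4046]), ([202.0, 397.0], 0.61, [0.5943, 0.2747]), ([304.0, 408.0], 0.19, [0.4202, 0.2561])]
pt caddy [([204.7, 387.6], 0.68)]
pt salt_shaker [([258.9, 286.9], 0.62)]
pt choc_shaker [([288.7, 431.2], 0.92), ([280.5, 200.8], 0.68)]
pt cover_handle [([249.8, 403.1], 0.58), ([208.8, 386.4], 0.38)]
pt cover_hinge []
caddy [ 0.5873  0.2855 -0.0048]
cover_handle [0.5048 0.2729 0.0895]
cover_hinge list index out of range
salt_shaker [0.4928 0.4612 0.0143]
choc_shaker [0.4424 0.2162 0.026 ]
```

View pics/scene0.png

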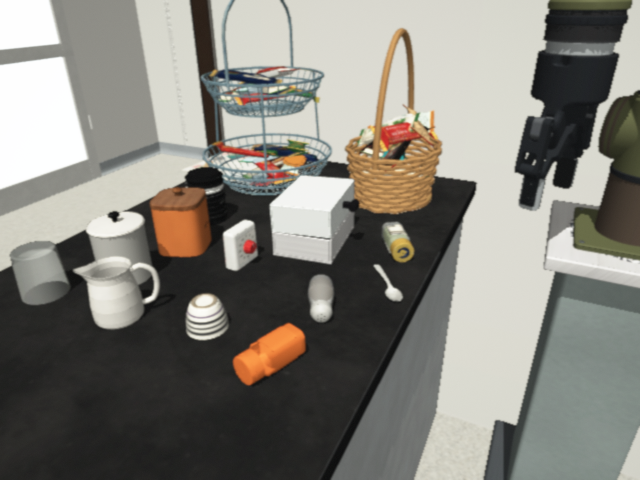

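View pics/top0.png

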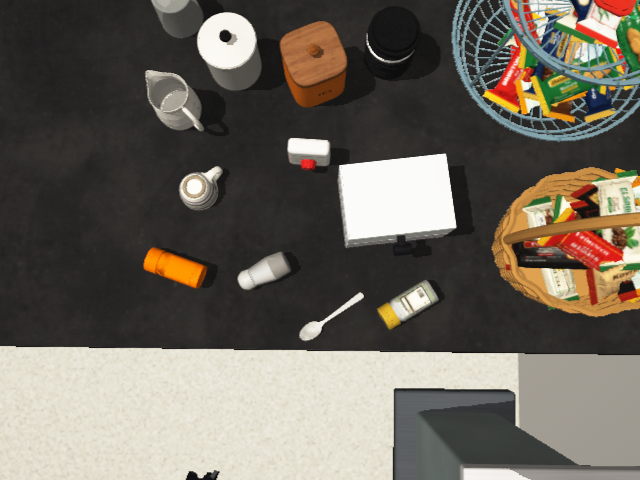

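The scene picture shows the white caddy at (219,315), with its handle at about (205,355). In the top view the shakers and look-alikes are:
- **Choc candidates:** the gold-capped jar at (304,407) and an orange shaker at (268,175). The gold-capped jar with greenish contents fits; the orange one is the look-alike to leave.
- **Salt candidates:** the clear, grey-capped shaker at (270,264) fits. The striped mug at (187,200) is something else.

I'll confirm this in an enlarged crop and measure the shaker axes and the caddy.

```bash
python3 - <<'E'
from h import *
P={n:arm.grab_frame(n) for n in("top","scene")}
p=P["top"]; c=cv2.resize(p["img"][145:345,225:475],None,fx=3,fy=3,interpolation=cv2.INTER_CUBIC); cv2.imwrite("pics/crop1.png",c)
for k,z in(("salt_shaker",.022),("choc_shaker",.021)):
    r=arm.trace(p,k)[0]; m=r["region"].astype(np.uint8)
    cs=max(cv2.findContours(m,0,1)[0],key=cv2.contourArea)[:,0,::-1]
    w=np.float32([atz(p,q,z)[:2] for q in cs]); b=cv2.minAreaRect(w)
    print(k,r["location"],b, cv2.boxPoints(b).round(4).tolist())
# cover top face
m=((p["img"].min(2)>225)*255).astype(np.uint8); m[:, :330]=0;m[:,470:]=0;m[:140]=0;m[262:]=0
cs=max(cv2.findContours(m,0,1)[0],key=cv2.contourArea); print("area",cv2.contourArea(cs))
ap=cv2.approxPolyDP(cs,6,True)[:,0]
for q in ap: print(q, atz(p,q[::-1],.108)[:2])
b=cv2.minAreaRect(np.float32([atz(p,q[0][::-1],.108)[:2] for q in cs])); print(b)
for i in range(1):
  for n,q in P.items():
    for k in("caddy","cover_handle","salt_shaker","choc_shaker"): print(n,k,[(r["location"],round(r["conf"],2)) for r in arm.spot_point(q,k)][:2])
E
```

```text
salt_shaker [272.5, 263.8] ((0.4705660939216614, 0.49974650144577026), (0.04112524911761284, 0.0883226990699768), 27.581893920898438) [[0.4318999946117401, 0.5293999910354614], [0.47279998660087585, 0.4510999917984009], [0.5091999769210815, 0.4700999855995178], [0.4683000147342682, 0.5483999848365784]]
choc_shaker [268.4, 175.0] ((0.47797638177871704, 0.6513416171073914), (0.10498208552598953, 0.04342412203550339), 71.53280639648438) [[0.4408000111579895, 0.6083999872207642], [0.48190000653266907, 0.5946999788284302], [0.5152000188827515, 0.6942999958992004], [0.4740000069141388, 0.7080000042915344]]
area 7855.0
[445 154] [0.6576 0.2098]
[340 165] [0.6375 0.3756]
[348 238] [0.5218 0.3618]
[455 227] [0.5415 0.1949]
((0.58953857421875, 0.2853545546531677), (0.11849559098482132, 0.16948626935482025), 7.300618648529053)
top caddy [([207.5, 388.5], 0.85)]
top cover_handle [([249.0, 401.8], 0.83), ([313.7, 333.9], 0.59)]
top salt_shaker [([258.8, 288.3], 0.63)]
top choc_shaker [([292.1, 431.2], 0.9), ([275.8, 197.9], 0.86)]
scene caddy [([239.5, 317.6], 0.72)]
scene cover_handle [([206.6, 354.6], 0.75)]
scene salt_shaker [([287.3, 319.4], 0.92)]
scene choc_shaker [([230.5, 392.2], 0.89), ([332.5, 296.6], 0.88)]
```

View pics/crop1.png

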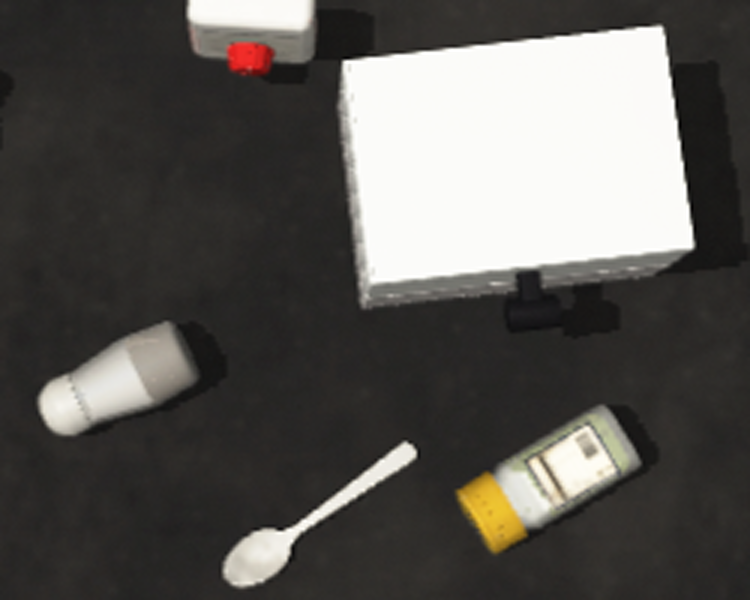

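The crop shows the gold-capped jar with its cap at crop (490,515) and base at (615,440), the grey-capped shaker with its cap at (65,405) and base at (175,350), and the handle at (533,312). Identities are confirmed, so I'm moving to the handle.

{"name": "servo_tool", "arguments": {
  "moves": [
    [[0.65,-0.43,-0.11,0,0,0.0315,0.3],[0.65,-0.43,-0.11,0,0,0.0315,0.3],[0.65,-0.43,-0.11,0,0,0.0315,0.3],[0.65,-0.43,-0.11,0,0,0.0315,0.3],[0.65,-0.43,-0.11,0,0,0.0315,0.3],[0.65,-0.43,-0.11,0,0,0.0315,0.3],[0.65,-0.43,-0.11,0,0,0.0315,0.3],[0.65,-0.43,-0.11,0,0,0.0315,0.3],[0.65,-0.43,-0.11,0,0,0.0315,0.3],[0.65,-0.43,-0.11,0,0,0.0315,0.3],[0,0,0,0,0,0,0.3],[0,0,0,0,0,0,0.3]]
  ]
}}

```text
clock: 3.75
ee_pos: [0.5045, 0.2782, 0.2011]
ee_rot: [180.0, -0.1, -173.0]
force: [-0.2, 0.0, -0.6]
gripper_width: 0.0598
grip_force: 0.0
```

```bash
python3 - <<'E'
from h import *
s=arm.sense(); print({k:np.round(s[k],4) for k in("ee_pos","ee_rot","qpos","force")})
p=arm.grab_frame("top")
r=[x["location"] for x in arm.spot_point(p,"choc_shaker")]; print(r)
for q in arm.trace(p,"choc_shaker"):
    cs=max(cv2.findContours(q["region"].astype(np.uint8),0,1)[0],key=cv2.contourArea)[:,0,::-1]
    w=np.float32([atz(p,c,.021)[:2] for c in cs]); print(q["conf"],cv2.boxPoints(cv2.minAreaRect(w)).round(4).tolist())
for c in((291.7,431.7),(317,385)): print(atz(p,c,.021))
for c in((145+350/3,225+178/3),(145+405/3,225+52/3)): print("salt",atz(p,c,.022))
E
```

```text
{'ee_pos': array([0.5045, 0.2782, 0.2011]), 'ee_rot': array([ 1.799930e+02, -5.360000e-02, -1.730028e+02]), 'qpos': array([ 2.88575e+01,  2.14774e+01, -6.66720e+00,  6.19026e+01,
        2.64000e-02,  2.18603e+01]), 'force': array([-0.1838,  0.0408, -0.5775])}
[[290.8, 428.8], [278.6, 201.4]]
0.97 [[0.375900000333786, 0.28769999742507935], [0.42899999022483826, 0.2011999934911728], [0.46700000762939453, 0.22450000047683716], [0.4138000011444092, 0.3109999895095825]]
0.65 [[0.4406999945640564, 0.609499990940094], [0.4812000095844269, 0.5960000157356262], [0.513700008392334, 0.6935999989509583], [0.4731999933719635, 0.707099974155426]]
[0.4423 0.2159 0.021 ]
[0.3987 0.2946 0.021 ]
salt [0.4894 0.4658 0.022 ]
salt [0.4573 0.5361 0.022 ]
```

{"name": "servo_tool", "arguments": {
  "moves": [
    [[0.02,-0.02,-0.4,0,0,0,0.3],[0.02,-0.02,-0.4,0,0,0,0.3],[0.02,-0.02,-0.4,0,0,0,0.3],[0,0,-0.4,0,0,0,0.3],[0,0,-0.36,0,0,0,0.3],[0,0,-0.12,0,0,0,0.3],[0,0,0,0,0,0,0.9],[0,0,0,0,0,0,0.9],[0,0,0,0,0,0,0.9],[0,0,0,0,0,0,0.9]]
  ],
  "grip_force": 40
}}

```text
clock: 5.15
ee_pos: [0.5081, 0.2746, 0.0978]
ee_rot: [-179.9, 0.0, -173.0]
force: [0.6, -4.4, 1.7]
gripper_width: 0.0271
grip_force: 42.7
```

```bash
python3 - <<'E'
from h import *
p=arm.grab_frame("wrist"); cv2.imwrite("pics/w1.png",p["img"])
# arc increments about hinge, start angle from actual geometry
r=np.hypot(142,35); a0=np.degrees(np.arctan2(35,142)); th=np.linspace(0,97,25)
q=np.radians(a0+th); x=-r*np.cos(q); z=r*np.sin(q)
dx,dz=np.diff(x),np.diff(z)
for i,(a,b) in enumerate(zip(dx,dz)): print(i,np.round([a*.992/50,a*.1236/50,b/50],3))
E
```

```text
0 [0.056 0.007 0.198]
1 [0.07  0.009 0.194]
2 [0.083 0.01  0.189]
3 [0.096 0.012 0.182]
4 [0.109 0.014 0.175]
5 [0.121 0.015 0.167]
6 [0.132 0.016 0.158]
7 [0.143 0.018 0.148]
8 [0.153 0.019 0.137]
9 [0.162 0.02  0.126]
10 [0.17  0.021 0.115]
11 [0.178 0.022 0.102]
12 [0.184 0.023 0.089]
13 [0.19  0.024 0.076]
14 [0.195 0.024 0.062]
15 [0.199 0.025 0.048]
16 [0.202 0.025 0.034]
17 [0.204 0.025 0.02 ]
18 [0.205 0.025 0.005]
19 [ 0.204  0.025 -0.01 ]
20 [ 0.203  0.025 -0.024]
21 [ 0.201  0.025 -0.038]
22 [ 0.198  0.025 -0.053]
23 [ 0.194  0.024 -0.067]
```

View pics/w1.png

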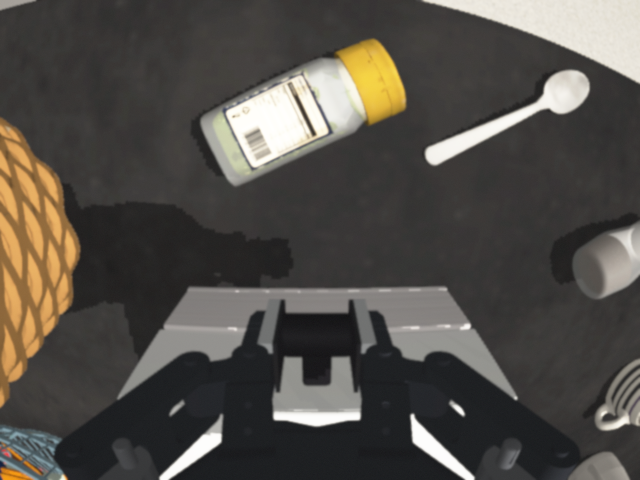

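The wrist view shows the black handle at (320,335) pinched between both fingers. Now I'll swing it along its arc.

{"name": "servo_tool", "arguments": {
  "moves": [
    [[0.056,0.007,0.198,0,0,0,0.9],[0.07,0.009,0.194,0,0,0,0.9],[0.083,0.01,0.189,0,0,0,0.9],[0.096,0.012,0.182,0,0,0,0.9],[0.109,0.014,0.175,0,0,0,0.9],[0.121,0.015,0.167,0,0,0,0.9],[0.132,0.016,0.158,0,0,0,0.9],[0.143,0.018,0.148,0,0,0,0.9],[0.153,0.019,0.137,0,0,0,0.9],[0.162,0.02,0.126,0,0,0,0.9],[0.17,0.021,0.115,0,0,0,0.9],[0.178,0.022,0.102,0,0,0,0.9]]
  ]
}}

```text
clock: 6.7
ee_pos: [0.5813, 0.2838, 0.1914]
ee_rot: [-179.9, -0.1, -173.0]
force: [1.6, -4.1, -11.7]
gripper_width: 0.0271
grip_force: 40.1
```

{"name": "servo_tool", "arguments": {
  "moves": [
    [[0.184,0.023,0.089,0,0,0,0.9],[0.19,0.024,0.076,0,0,0,0.9],[0.195,0.024,0.062,0,0,0,0.9],[0.199,0.025,0.048,0,0,0,0.9],[0.202,0.025,0.034,0,0,0,0.9],[0.204,0.025,0.02,0,0,0,0.9],[0.205,0.025,0.005,0,0,0,0.9],[0.204,0.025,-0.01,0,0,0,0.9],[0.203,0.025,-0.024,0,0,0,0.9],[0.201,0.025,-0.038,0,0,0,0.9],[0.198,0.025,-0.053,0,0,0,0.9],[0.194,0.024,-0.067,0,0,0,0.9]]
  ]
}}

```text
clock: 8.2
ee_pos: [0.7002, 0.2988, 0.201]
ee_rot: [180.0, -0.0, -173.0]
force: [-3.2, -5.8, -1.1]
gripper_width: 0.0267
grip_force: 39.3
```

```bash
python3 - <<'E'
from h import *
for n in("scene",):
    p=arm.grab_frame(n); cv2.imwrite("pics/s2.png",p["img"][100:300,220:470].repeat(3,0).repeat(3,1))
s=arm.sense(); print(np.round(s["qpos"],1),s["ee_pos"],s["force"])
E
```

```text
[23.1 41.1 27.9 76.7  0.  16.1] [0.70162328 0.29900479 0.20050237] [-0.52485189 -4.90500148 -0.1205114 ]
```

View pics/s2.png

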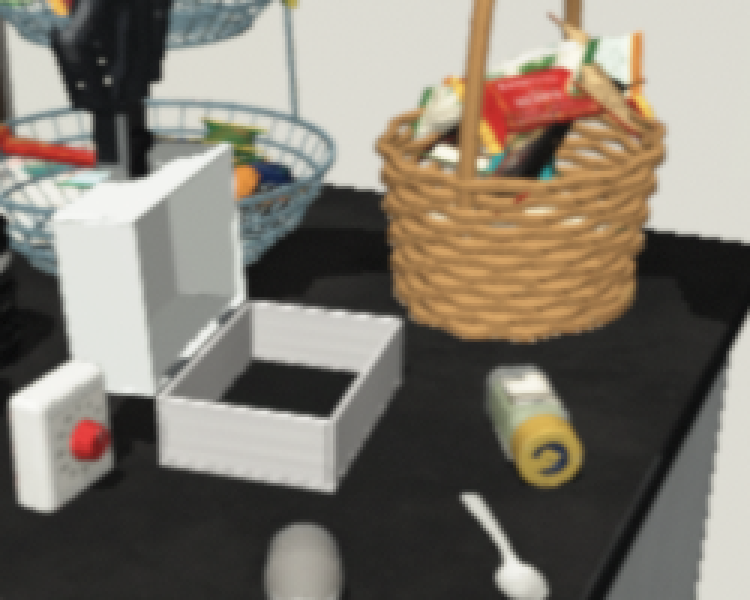

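The picture shows the cover standing open (hood at (140,250), rim roughly vertical) and the caddy empty. Next I'll release it, lift clear and go to the gold-cap jar with the tool tilted.

{"name": "servo_tool", "arguments": {
  "moves": [
    [[0,0,0,0,0,0,0.2],[0,0,0,0,0,0,0.2],[0,0,0.5,0,0,0,0.2],[0,0,0.5,0,0,0,0],[0,0,0.5,0,0,0,0]]
  ]
}}

```text
clock: 8.88
ee_pos: [0.7004, 0.3002, 0.2761]
ee_rot: [179.9, 0.1, -172.9]
force: [0.0, 1.2, 0.7]
gripper_width: 0.0855
grip_force: 0.0
```

{"name": "servo_tool", "arguments": {
  "moves": [
    [[-0.57,0.02,-0.05,0,0,0.121,0],[-0.57,0.02,-0.05,0,0,0.121,0],[-0.57,0.02,-0.18,0,0,0.121,0],[-0.57,0.02,-0.18,0,0,0.121,0],[-0.57,0.02,-0.18,0,0,0.121,0],[-0.57,0.02,-0.18,0,0,0.121,0],[-0.57,0.02,-0.18,0,0,0.121,0],[-0.57,0.02,-0.18,0,0,0.121,0],[-0.57,0.02,-0.18,0,0,0.121,0],[-0.57,0.02,-0.18,0,0,0.121,0],[-0.57,0.02,-0.18,0,0,0.121,0],[0,0,-0.4,-0.0992,-0.0608,0,0],[0,0,-0.4,-0.0992,-0.0608,0,0],[0,0,-0.4,-0.0992,-0.0608,0,0],[0,0,-0.4,-0.0992,-0.0608,0,0],[0,0,0,0,0,0,0]]
  ]
}}

```text
clock: 10.88
ee_pos: [0.3849, 0.3116, 0.1044]
ee_rot: [179.6, -40.0, -58.0]
force: [0.1, -1.0, 0.9]
gripper_width: 0.0854
grip_force: 0.0
```

```bash
cat >> h.py <<'E'
from scipy.spatial.transform import Rotation as Ro
def st():
    s=arm.sense(); R=Ro.from_euler("xyz",s["ee_rot"],degrees=True); M=R.as_matrix()
    print("t",s["clock"],"pos",np.round(s["ee_pos"],4),"x",M[:,0].round(3),"y",M[:,1].round(3),"z",M[:,2].round(3),"q",np.round(s["qpos"],1),"F",np.round(s["force"],1),"w",s["gripper_width"]); return s,R
def go(pos,z,y):
    "units still to go to a TCP pose with tool axes z,y"
    s,R=st(); z=np.array(z,float)/np.linalg.norm(z); x=np.cross(y,z); x/=np.linalg.norm(x); T=Ro.from_matrix(np.c_[x,np.cross(z,x),z])
    print("shift u",np.round((np.array(pos)-s["ee_pos"])/.05,3),"turn u",np.round((T*R.inv()).as_rotvec()/1.5,4))
E
python3 - <<'E'
from h import *
a=np.radians(211.5); go([.388,.311,.091],[.336,-.548,-.766],[np.cos(a),np.sin(a),0])
p=arm.grab_frame("top"); print([x["location"] for x in arm.spot_point(p,"choc_shaker")])
for q in arm.trace(p,"choc_shaker"):
    cs=max(cv2.findContours(q["region"].astype(np.uint8),0,1)[0],key=cv2.contourArea)[:,0,::-1]
    print(q["conf"],cv2.boxPoints(cv2.minAreaRect(np.float32([atz(p,c,.021)[:2] for c in cs]))).round(4).tolist())
w=arm.grab_frame("wrist"); cv2.imwrite("pics/w2.png",w["img"])
E
```

```text
t 10.875 pos [0.3849 0.3116 0.1044] x [ 0.405 -0.65   0.643] y [-0.851 -0.525  0.006] z [ 0.334 -0.55  -0.766] q [ 58.9  32.2 -17.6  61.5 -34.8 -56.2] F [ 0.1 -1.   0.9] w 0.08539356580938613
shift u [ 0.062 -0.012 -0.268] turn u [ 0.0024 -0.0031 -0.002 ]
[[277.4, 198.6], [291.2, 430.6], [312.0, 335.0]]
0.7 [[0.4401000142097473, 0.6085000038146973], [0.4797999858856201, 0.5945000052452087], [0.5152999758720398, 0.6951000094413757], [0.4756999909877777, 0.7091000080108643]]
0.62 [[0.3772999942302704, 0.2874000072479248], [0.4302000105381012, 0.2037999927997589], [0.4650999903678894, 0.22589999437332153], [0.412200003862381, 0.3095000088214874]]
```

View pics/w2.png

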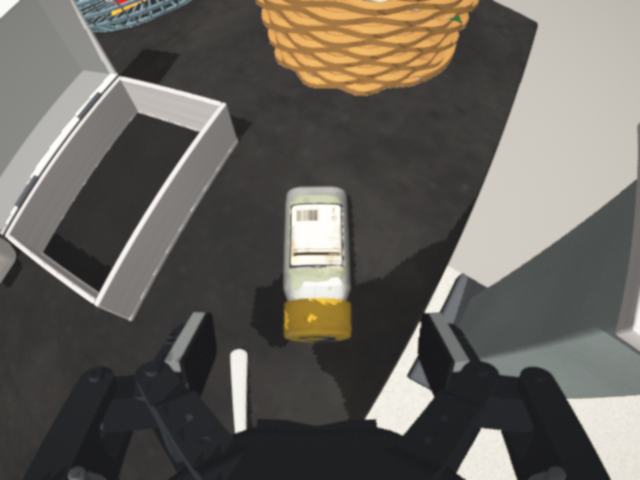

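The wrist view shows the gold-capped jar centred between the jaws, cap at (318,320) and base at (318,190), and clear of the spoon handle tip at (238,350). Descending to grasp.

{"name": "servo_tool", "arguments": {
  "moves": [
    [[0.149,-0.222,-0.375,0,0,0,0.15],[0.149,-0.222,-0.375,0,0,0,0.15],[0.149,-0.222,-0.375,0,0,0,0.15],[0.1,-0.15,-0.25,0,0,0,0.15],[0.049,-0.072,-0.125,0,0,0,0.15],[0,0,0,0,0,0,0.15],[0,0,0,0,0,0,0.9],[0,0,0,0,0,0,0.9],[0,0,0,0,0,0,0.9],[0,0,0,0,0,0,0.9]]
  ],
  "grip_force": 35
}}

```text
clock: 12.32
ee_pos: [0.4171, 0.2664, 0.0337]
ee_rot: [-179.8, -40.0, -58.6]
force: [-1.8, 1.1, 6.7]
gripper_width: 0.0406
grip_force: 35.5
```

{"name": "servo_tool", "arguments": {
  "moves": [
    [[0,0,0.4,0,0,0,0.9],[0,0,0.8,0,0,0,0.9],[0,0,0.35,0.0992,0.0608,0,0.9],[0,0,0.35,0.0992,0.0608,0,0.9],[0,0,0.35,0.0992,0.0608,0,0.9],[0,0,0.35,0.0992,0.0608,0,0.9],[0.28,-0.035,0.08,0,0,-0.121,0.9],[0.28,-0.035,0.08,0,0,-0.121,0.9],[0.28,-0.035,0.08,0,0,-0.121,0.9],[0.28,-0.035,0.08,0,0,-0.121,0.9],[0.28,-0.035,0.08,0,0,-0.121,0.9],[0.28,-0.035,0.08,0,0,-0.121,0.9],[0.28,-0.035,0.08,0,0,-0.121,0.9],[0.28,-0.035,0.08,0,0,-0.121,0.9],[0.28,-0.035,0.08,0,0,-0.121,0.9],[0.28,-0.035,0.08,0,0,-0.121,0.9],[0.28,-0.035,0.08,0,0,-0.121,0.9]]
  ]
}}

```text
clock: 14.45
ee_pos: [0.5707, 0.2464, 0.2063]
ee_rot: [-180.0, -0.1, -173.3]
force: [0.2, 0.2, -1.3]
gripper_width: 0.0404
grip_force: 35.7
```

{"name": "servo_tool", "arguments": {
  "moves": [
    [[0,0,0,0.0144,-0.1155,0,0.9],[0,0,0,0.0144,-0.1155,0,0.9],[0,0,0,0.0144,-0.1155,0,0.9],[0,0,0,0.0144,-0.1155,0,0.9],[0,0,0,0.0144,-0.1155,0,0.9],[0,0,0,0,0,0,0.9],[0,0,0,0,0,0,0.9]]
  ]
}}

```text
clock: 15.32
ee_pos: [0.5735, 0.2482, 0.2058]
ee_rot: [-180.0, 47.1, -172.8]
force: [0.3, -0.2, -0.3]
gripper_width: 0.0404
grip_force: 35.7
```

```bash
python3 - <<'E'
from h import *
X=np.array([.992,.1236,0]);a=np.radians(40)
go([.5734,.2471,.164],np.cos(a)*X+np.array([0,0,-np.sin(a)]),[-.1236,.992,0])
p=arm.grab_frame("scene"); cv2.imwrite("pics/s3.png",cv2.resize(p["img"][60:310,240:490],None,fx=2.4,fy=2.4))
q=arm.grab_frame("top")
for n,z in(("scene",p),("top",q)): print(n,[(r["location"],round(r["conf"],2)) for r in arm.spot_point(z,"choc_shaker")])
E
```

```text
t 15.325 pos [0.5735 0.2482 0.2058] x [-0.676 -0.085 -0.732] y [-0.124  0.992 -0.   ] z [ 0.727  0.091 -0.681] q [ 31.7   7.4 -48.9 -10.6 -17.7  17.2] F [ 0.3 -0.2 -0.3] w 0.04038821549318172
shift u [-0.002 -0.022 -0.836] turn u [ 0.0044 -0.0337 -0.0005]
scene [([168.2, 325.4], 0.87), ([335.2, 295.9], 0.7)]
top [([195.3, 421.4], 0.82), ([278.9, 199.6], 0.68)]
```

View pics/s3.png

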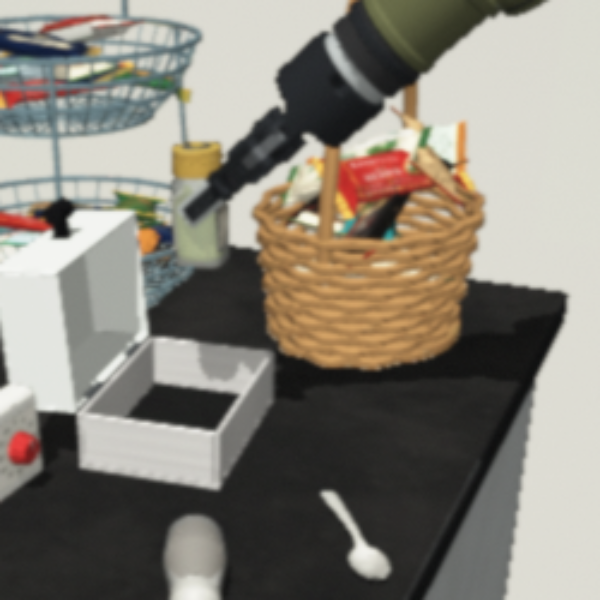

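The view shows the jar held cap-up at (198,210), tilted a few degrees, above the empty caddy. I'll correct the tilt, lower part way and check the base position.

{"name": "servo_tool", "arguments": {
  "moves": [
    [[0,-0.02,-0.4,0.0044,-0.0337,0,0.9],[0,0,-0.5,0,0,0,0.9],[0,0,-0.5,0,0,0,0.9],[0,0,-0.4,0,0,0,0.9],[0,0,0,0,0,0,0.9]]
  ]
}}

```text
clock: 16.15
ee_pos: [0.5729, 0.2464, 0.1135]
ee_rot: [-179.9, 49.9, -172.8]
force: [0.8, -0.1, -1.5]
gripper_width: 0.0404
grip_force: 35.7
```

```bash
python3 - <<'E'
from h import *
X=np.array([.992,.1236,0]);a=np.radians(40)
go([.5734,.2471,.0642],np.cos(a)*X+np.array([0,0,-np.sin(a)]),[-.1236,.992,0])
p=arm.grab_frame("scene");q=arm.grab_frame("top")
L=[]
for n,z in(("scene",p),("top",q)):
    r=[r["location"] for r in arm.spot_point(z,"choc_shaker") if r["location"][1]>305]; print(n,r)
    if r: L.append((z,r[0]))
if len(L)>1: print("base",tri(L))
t=[r for r in arm.trace(p,"choc_shaker") if r["location"][1]>305]
if t:
    ys,xs=np.nonzero(t[0]["region"]); print("rows",ys.min(),ys.max()); pts=np.c_[xs,ys].astype(np.float32); print(cv2.fitLine(pts,cv2.DIST_L2,0,.01,.01).ravel())
    b=np.array([.586,.2487,.05]); u=proj(p,b);v=proj(p,b+[0,0,.096]); print("vertical would be",u,v)
E
```

```text
t 16.15 pos [0.5729 0.2464 0.1135] x [-0.639 -0.081 -0.765] y [-0.124  0.992 -0.001] z [ 0.759  0.094 -0.644] q [ 32.1  19.5 -59.4 -36.  -18.9  16.7] F [ 0.8 -0.1 -1.5] w 0.04040621994860601
shift u [ 0.01   0.015 -0.987] turn u [ 0.001  -0.0008 -0.0001]
scene [[207.9, 327.5]]
top [[208.7, 415.1]]
base [0.5764 0.2498 0.0614]
rows 163 213
[2.1481367e-02 9.9976927e-01 3.2189624e+02 1.8838326e+02]
vertical would be (np.float64(211.8999345171258), np.float64(323.2829680084576)) (np.float64(168.4670181085622), np.float64(322.94436947511196))
```

{"name": "servo_tool", "arguments": {
  "moves": [
    [[0.01,0.01,-0.3,0,0,0,0.9],[0,0,-0.25,0,0,0,0.9],[0,0,-0.15,0,0,0,0.9],[0,0,-0.08,0,0,0,0.9],[0,0,-0.06,0,0,0,0.9],[0,0,-0.04,0,0,0,0.9],[0,0,0,0,0,0,0.9]]
  ]
}}

```text
clock: 17.27
ee_pos: [0.5731, 0.247, 0.0711]
ee_rot: [-180.0, 50.1, -172.9]
force: [0.1, 1.2, -1.2]
gripper_width: 0.04
grip_force: 35.7
```

{"name": "servo_tool", "arguments": {
  "moves": [
    [[0,0,-0.03,0,0,0,0.9],[0,0,-0.03,0,0,0,0.9],[0,0,-0.02,0,0,0,0.9],[0,0,0,0,0,0,0.9]]
  ]
}}

```text
clock: 17.77
ee_pos: [0.573, 0.2469, 0.0669]
ee_rot: [-180.0, 50.1, -172.9]
force: [-0.4, -0.1, -1.3]
gripper_width: 0.0403
grip_force: 35.7
```

{"name": "servo_tool", "arguments": {
  "moves": [
    [[0,0,-0.02,0,0,0,0.9],[0,0,-0.02,0,0,0,0.9],[0,0,0,0,0,0,0.9]]
  ]
}}

```text
clock: 18.15
ee_pos: [0.573, 0.2469, 0.065]
ee_rot: [-180.0, 50.1, -172.9]
force: [-0.2, -0.1, -0.8]
gripper_width: 0.0404
grip_force: 35.7
```

{"name": "servo_tool", "arguments": {
  "moves": [
    [[0,0,-0.02,0,0,0,0.9],[0,0,-0.02,0,0,0,0.9],[0,0,0,0,0,0,0.9]]
  ]
}}

```text
clock: 18.52
ee_pos: [0.573, 0.2469, 0.0629]
ee_rot: [-180.0, 50.1, -172.9]
force: [-1.4, -0.0, -1.5]
gripper_width: 0.0406
grip_force: 35.7
```

{"name": "servo_tool", "arguments": {
  "moves": [
    [[0,0,-0.02,0,0,0,0.9],[0,0,-0.02,0,0,0,0.9],[0,0,0,0,0,0,0.9]]
  ]
}}

```text
clock: 18.9
ee_pos: [0.5739, 0.2471, 0.0626]
ee_rot: [179.9, 50.3, -173.0]
force: [-3.1, -1.3, 6.5]
gripper_width: 0.0402
grip_force: 36.6
```

{"name": "servo_tool", "arguments": {
  "moves": [
    [[0,0,-0.02,0,0,0,0.9],[0,0,-0.01,0,0,0,0.9],[0,0,0,0,0,0,0.9]]
  ]
}}

```text
clock: 19.27
ee_pos: [0.5742, 0.2472, 0.0625]
ee_rot: [179.9, 50.4, -173.0]
force: [-8.8, -2.6, 14.6]
gripper_width: 0.0404
grip_force: 37.8
```

{"name": "servo_tool", "arguments": {
  "moves": [
    [[0,0,0.04,0,0,0,0.9],[0,0,0.01,0,0,0,0.9],[0,0,0,0,0,0,0.9],[0,0,0,0,0,0,0.42],[0,0,0,0,0,0,0.38],[0,0,0,0,0,0,0.38]]
  ]
}}

```text
clock: 20.02
ee_pos: [0.5728, 0.2468, 0.0617]
ee_rot: [-180.0, 50.0, -172.8]
force: [0.3, -0.1, -0.2]
gripper_width: 0.053
grip_force: 0.0
```

{"name": "servo_tool", "arguments": {
  "moves": [
    [[-0.11,-0.014,0.1,0,0,0,0.38],[-0.23,-0.028,0.2,0,0,0,0.38],[-0.46,-0.057,0.4,0,0,0,0.38],[-0.46,-0.057,0.4,0,0,0,0.3],[0,0,0.9,0,0,0,0.2],[0,0,0.9,0,0,0,0.1],[0,0,0,0,0,0,0]]
  ]
}}

```text
clock: 20.9
ee_pos: [0.5114, 0.2406, 0.2135]
ee_rot: [179.5, 50.6, -173.2]
force: [0.0, 0.5, -0.6]
gripper_width: 0.0853
grip_force: 0.0
```

```bash
python3 - <<'E'
from h import *
st()
p=arm.grab_frame("scene");q=arm.grab_frame("top")
a=cv2.resize(p["img"][150:330,260:430],(510,540));b=cv2.resize(q["img"][140:320,230:330+10],(290,480)); cv2.imwrite("pics/s4.png",a)
L=[]
for n,z in(("scene",p),("top",q)):
    r=[r["location"] for r in arm.spot_point(z,"choc_shaker") if r["location"][1]>305]; print(n,r)
    if r: L.append((z,r[0]))
if len(L)>1: print("base",tri(L))
for r in arm.trace(q,"salt_shaker")[:2]:
    cs=max(cv2.findContours(r["region"].astype(np.uint8),0,1)[0],key=cv2.contourArea)[:,0,::-1]
    print(r["conf"],cv2.boxPoints(cv2.minAreaRect(np.float32([atz(q,c,.021)[:2] for c in cs]))).round(4).tolist())
print([tri([(p,arm.spot_point(p,"salt_shaker")[0]["location"]),(q,arm.spot_point(q,"salt_shaker")[0]["location"])])])
E
```

```text
t 20.9 pos [0.5114 0.2406 0.2135] x [-0.63  -0.075 -0.773] y [-0.124  0.992  0.005] z [ 0.767  0.099 -0.634] q [ 36.5   1.8 -57.6 -16.2 -22.1  19.9] F [ 0.   0.5 -0.6] w 0.08525421193198057
scene [[229.3, 326.1]]
top [[213.2, 411.0]]
base [0.5781 0.2497 0.011 ]
0.81 [[0.4302000105381012, 0.5310999751091003], [0.4722000062465668, 0.45080000162124634], [0.5113999843597412, 0.47130000591278076], [0.46939998865127563, 0.5515999794006348]]
[array([0.4929, 0.4601, 0.0147])]
```

View pics/s4.png

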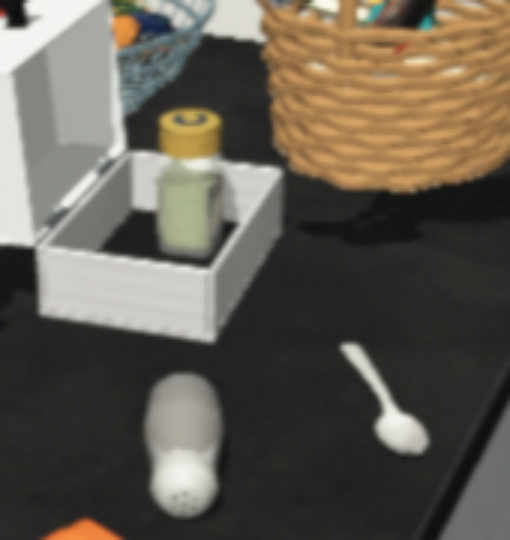

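The picture shows the gold-capped jar standing upright, cap up, at (190,190) inside the caddy. Next is the salt shaker, with its cap at (185,490) and base at (185,400).

{"name": "servo_tool", "arguments": {
  "moves": [
    [[0,0.1,0,-0.0144,0.1155,0,0],[0,0.1,0,-0.0144,0.1155,0,0],[0,0.1,0,-0.0144,0.1155,0,0],[0,0.1,0,-0.0144,0.1155,0,0],[0,0.1,0,-0.0144,0.1155,0,0],[-0.125,0.52,0,0,0,0.117,0],[-0.125,0.52,0,0,0,0.117,0],[-0.125,0.52,0,0,0,0.117,0],[-0.125,0.52,0,0,0,0.117,0],[-0.125,0.52,0,0,0,0.117,0],[-0.125,0.52,0,0,0,0.117,0],[-0.125,0.52,0,0,0,0.117,0],[-0.125,0.52,0,0,0,0.117,0],[-0.125,0.52,0,0,0,0.117,0],[-0.125,0.52,0,0,0,0.117,0],[-0.125,0.52,0,0,0,0.117,0]]
  ]
}}

```text
clock: 23.25
ee_pos: [0.4428, 0.5503, 0.2028]
ee_rot: [179.8, 3.0, -61.8]
force: [0.6, 1.1, -0.2]
gripper_width: 0.0854
grip_force: 0.0
```

{"name": "servo_tool", "arguments": {
  "moves": [
    [[0,0,-0.41,-0.1031,-0.0539,0,0],[0,0,-0.41,-0.1031,-0.0539,0,0],[0,0,-0.41,-0.1031,-0.0539,0,0],[0,0,-0.41,-0.1031,-0.0539,0,0],[0,0,0,0,0,0,0]]
  ]
}}

```text
clock: 23.88
ee_pos: [0.4396, 0.5495, 0.1119]
ee_rot: [178.7, -37.4, -61.3]
force: [0.4, -0.2, -0.8]
gripper_width: 0.0852
grip_force: 0.0
```

```bash
python3 - <<'E'
from h import *
a=np.radians(207.6); go([.442,.556,.095],[.298,-.5695,-.766],[np.cos(a),np.sin(a),0])
w=arm.grab_frame("wrist"); cv2.imwrite("pics/w3.png",w["img"])
E
```

```text
t 23.875 pos [0.4396 0.5495 0.1119] x [ 0.382 -0.697  0.607] y [-0.883 -0.469  0.017] z [ 0.273 -0.543 -0.795] q [ 63.2  55.   33.2  92.7 -29.2 -48.7] F [ 0.4 -0.2 -0.8] w 0.08521035071190208
shift u [ 0.049  0.13  -0.339] turn u [-0.0215 -0.0246 -0.0041]
```

View pics/w3.png

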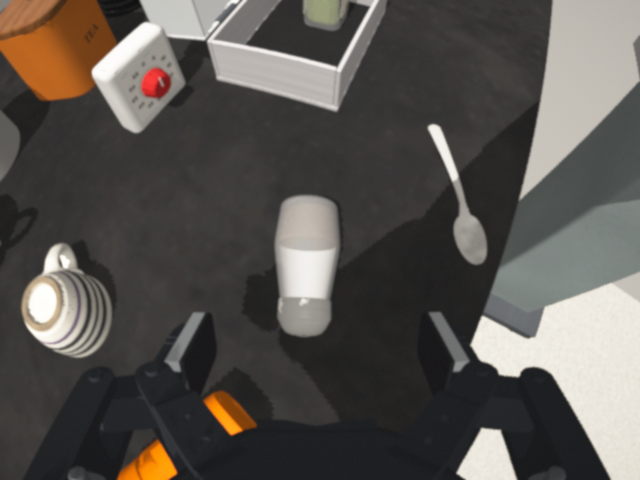

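The wrist view shows the grey-capped shaker between the jaws, cap at (303,315) and base at (308,210), a few mm left of centre. The orange look-alike at (225,410) is outside the path. Descending with a small sideways correction.

{"name": "servo_tool", "arguments": {
  "moves": [
    [[0.12,-0.1,-0.2,-0.0215,-0.0246,-0.0041,0.1],[0.13,-0.17,-0.37,0,0,0,0.15],[0.13,-0.17,-0.37,0,0,0,0.15],[0.1,-0.16,-0.32,0,0,0,0.15],[0.06,-0.1,-0.2,0,0,0,0.15],[0.03,-0.05,-0.1,0,0,0,0.15],[0,0,0,0,0,0,0.15]]
  ]
}}

```text
clock: 24.8
ee_pos: [0.472, 0.5122, 0.0462]
ee_rot: [-178.8, -39.5, -63.3]
force: [0.2, 0.2, 0.5]
gripper_width: 0.0722
grip_force: 0.0
```

```bash
python3 - <<'E'
from h import *
a=np.radians(207.6); go([.468,.512,.0335],[.298,-.5695,-.766],[np.cos(a),np.sin(a),0])
E
```

```text
t 24.8 pos [0.472  0.5122 0.0462] x [ 0.346 -0.69   0.636] y [-0.888 -0.46  -0.016] z [ 0.304 -0.559 -0.772] q [ 60.6  55.5  23.3  81.4 -32.6 -49.5] F [0.2 0.2 0.5] w 0.07224867852798174
shift u [-0.081 -0.004 -0.254] turn u [-0.0102  0.0066  0.0022]
```

{"name": "servo_tool", "arguments": {
  "moves": [
    [[-0.04,0,-0.13,-0.0102,0.0066,0.0022,0.15],[-0.04,0,-0.11,0,0,0,0.15],[0,0,0,0,0,0,0.15],[0,0,0,0,0,0,0.9],[0,0,0,0,0,0,0.9],[0,0,0,0,0,0,0.9],[0,0,0,0,0,0,0.9]]
  ],
  "grip_force": 35
}}

```text
clock: 25.68
ee_pos: [0.4675, 0.5124, 0.0335]
ee_rot: [179.9, -40.0, -62.3]
force: [-1.3, 0.7, 1.5]
gripper_width: 0.038
grip_force: 34.5
```

```bash
python3 - <<'E'
from h import *
s,R=st(); d=R.as_matrix()[:,2]; t=(.022-s["ee_pos"][2])/d[2]; P=s["ee_pos"]+t*d; c=np.array([-.4636,.886]); B=np.array([.4920,.4612])
print("t",t,"s",(P[:2]-B)@c, "off",(P[:2]-B)@[.886,.4636])
E
```

```text
t 25.675 pos [0.4675 0.5124 0.0335] x [ 0.356 -0.678  0.643] y [-0.886 -0.464  0.001] z [ 0.298 -0.57  -0.766] q [ 60.9  56.7  23.5  81.6 -32.5 -49.5] F [-1.3  0.7  1.5] w 0.037961619490275184
t 0.015022298579227602 s 0.047083020571362814 off 0.0020277981493911955
```

{"name": "servo_tool", "arguments": {
  "moves": [
    [[0,0,0.4,0,0,0,0.9],[0,0,0.8,0,0,0,0.9],[0,0,0.35,0.1031,0.0539,0,0.9],[0,0,0.35,0.1031,0.0539,0,0.9],[0,0,0.35,0.1031,0.0539,0,0.9],[0,0,0.35,0.1031,0.0539,0,0.9],[0.18,-0.35,0.085,0,0,-0.117,0.9],[0.18,-0.35,0.085,0,0,-0.117,0.9],[0.18,-0.35,0.085,0,0,-0.117,0.9],[0.18,-0.35,0.085,0,0,-0.117,0.9],[0.18,-0.35,0.085,0,0,-0.117,0.9],[0.18,-0.35,0.085,0,0,-0.117,0.9],[0.18,-0.35,0.085,0,0,-0.117,0.9],[0.18,-0.35,0.085,0,0,-0.117,0.9],[0.18,-0.35,0.085,0,0,-0.117,0.9],[0.18,-0.35,0.085,0,0,-0.117,0.9],[0.18,-0.35,0.085,0,0,-0.117,0.9]]
  ]
}}

```text
clock: 27.8
ee_pos: [0.5668, 0.3186, 0.2112]
ee_rot: [-180.0, -0.0, -173.3]
force: [0.0, 0.1, -0.8]
gripper_width: 0.0378
grip_force: 34.6
```

{"name": "servo_tool", "arguments": {
  "moves": [
    [[0,0,0,0.0144,-0.1155,0,0.9],[0,0,0,0.0144,-0.1155,0,0.9],[0,0,0,0.0144,-0.1155,0,0.9],[0,0,0,0.0144,-0.1155,0,0.9],[0,0,0,0.0144,-0.1155,0,0.9],[0,0,0,0,0,0,0.9]]
  ]
}}

```text
clock: 28.55
ee_pos: [0.5625, 0.3173, 0.2035]
ee_rot: [-179.4, 47.2, -172.4]
force: [-1.3, -0.9, -3.4]
gripper_width: 0.0383
grip_force: 34.6
```

```bash
python3 - <<'E'
from h import *
X=np.array([.992,.1236,0]);a=np.radians(40)
go([.5658,.3187,.11],np.cos(a)*X+np.array([0,0,-np.sin(a)]),[-.1236,.992,0])
p=arm.grab_frame("scene");q=arm.grab_frame("top")
cv2.imwrite("pics/s5.png",cv2.resize(p["img"][80:280,240:440],(600,600)))
A,B=arm.spot_point(p,"salt_shaker"),arm.spot_point(q,"salt_shaker"); print(A[:1],B[:1])
if A and B: print(tri([(p,A[0]["location"]),(q,B[0]["location"])]))
E
```

```text
t 28.55 pos [0.5625 0.3173 0.2035] x [-0.673 -0.09  -0.734] y [-0.126  0.992 -0.007] z [ 0.729  0.088 -0.679] q [ 40.   10.4 -44.8  -7.4 -23.6  23.4] F [-1.3 -0.9 -3.4] w 0.038278551158008274
shift u [ 0.066  0.028 -1.869] turn u [ 0.0084 -0.0313 -0.0014]
[{'location': [185.2, 312.5], 'conf': 0.57}] [{'location': [203.0, 375.4], 'conf': 0.89}]
[0.5728 0.3221 0.1376]
```

View pics/s5.png

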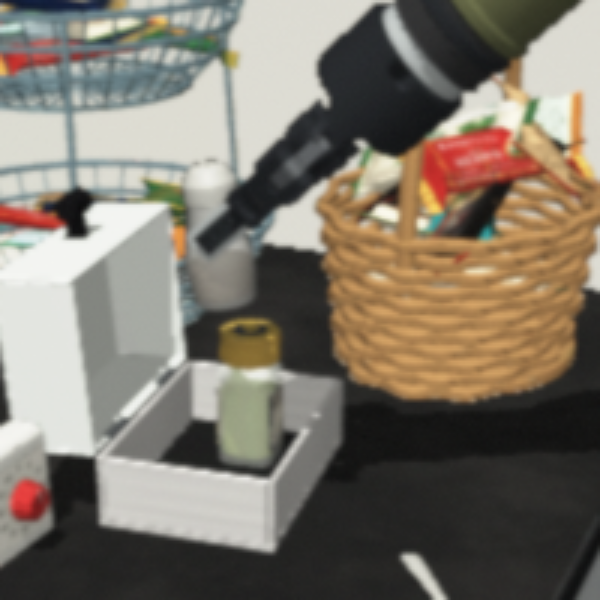

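The picture shows the salt shaker held cap-up (cap (207,175), base (228,300)) but leaning forward, and the jar upright in the caddy. I'll take out the tool residual, then measure the remaining lean.

{"name": "servo_tool", "arguments": {
  "moves": [
    [[0.03,0.01,-0.2,0.0084,-0.0313,-0.0014,0.9],[0.03,0.01,0,0,0,0,0.9],[0,0,0,0,0,0,0.9]]
  ]
}}

```text
clock: 29.12
ee_pos: [0.5724, 0.3225, 0.2]
ee_rot: [179.4, 50.6, -173.5]
force: [-0.2, -0.3, -0.8]
gripper_width: 0.0378
grip_force: 34.6
```

```bash
cat > lean.py <<'E'
from h import *
X=np.array([.992,.1236,0]);a=np.radians(40)
go([.5658,.3187,.11],np.cos(a)*X+np.array([0,0,-np.sin(a)]),[-.1236,.992,0])
p=arm.grab_frame("scene")
t=arm.trace(p,"salt_shaker")[0]; m=t["region"]; ys,xs=np.nonzero(m); print(t["conf"],ys.min(),ys.max(),len(ys))
for y in range(ys.min(),ys.max()+1,3):
    r=np.nonzero(m[y])[0]; print((y,r.min(),r.max()),end=" ")
b=np.array([.577,.32,.13])
u=proj(p,b)
for n,v in(("up",[0,0,.09]),("up+5deg X",.09*(np.array([0,0,.9962])+.0872*X)),("up+5deg Y",.09*np.array([-.1236*.0872,.992*.0872,.9962]))):
    w=proj(p,b+v); print(n,"dcol/drow",(w[1]-u[1])/(w[0]-u[0]))
E
python3 lean.py
```

```text
t 29.125 pos [0.5724 0.3225 0.2   ] x [-0.63  -0.072 -0.773] y [-0.122  0.992  0.007] z [ 0.767  0.099 -0.634] q [ 40.3  12.  -47.3 -15.  -24.9  22.9] F [-0.2 -0.3 -0.8] w 0.03782072678699114
shift u [-0.131 -0.076 -1.799] turn u [-0.0056  0.0067  0.001 ]
0.67 135 184 715
(135, np.int64(301), np.int64(306)) (138, np.int64(296), np.int64(311)) (141, np.int64(295), np.int64(312)) (144, np.int64(295), np.int64(311)) (147, np.int64(295), np.int64(309)) (150, np.int64(295), np.int64(307)) (153, np.int64(295), np.int64(303)) (156, np.int64(295), np.int64(299)) Traceback (most recent call last):
  File "lean.py", line 7, in <module>
    r=np.nonzero(m[y])[0]; print((y,r.min(),r.max()),end=" ")
                                    ~~~~~^^
    return umr_minimum(a, axis, None, out, keepdims, initial, where)
ValueError: zero-size array to reduction operation minimum which has no identity
```

```bash
sed -i 's/r=np.nonzero(m\[y\])\[0\]; print((y,r.min(),r.max()),end=" ")/r=np.nonzero(m[y])[0]; print((y,*(r[[0,-1]].tolist() if len(r) else [])),end=" ")/' lean.py; python3 lean.py
```

```text
t 29.225 pos [0.5721 0.3224 0.2   ] x [-0.63  -0.072 -0.773] y [-0.122  0.992  0.007] z [ 0.767  0.099 -0.634] q [ 40.3  12.  -47.4 -15.1 -24.9  22.9] F [-0.2 -0.4 -1.8] w 0.0378828399009193
shift u [-0.125 -0.074 -1.801] turn u [-0.0058  0.0071  0.0009]
0.69 135 184 696
(135, 300, 308) (138, 296, 311) (141, 295, 312) (144, 295, 310) (147, 295, 308) (150, 295, 305) (153, 295, 302) (156, 295, 298) (159,) (162, 312, 316) (165, 294, 316) (168, 294, 317) (171, 295, 316) (174, 295, 316) (177, 296, 316) (180, 297, 316) (183, 299, 312) up dcol/drow 0.019859158896178453
up+5deg X dcol/drow 0.1068588259502919
up+5deg Y dcol/drow 0.05275400873463082
```

{"name": "servo_tool", "arguments": {
  "moves": [
    [[-0.06,-0.04,-0.3,0.0012,-0.01,0,0.9],[-0.06,-0.03,-0.5,0,0,0,0.9],[0,0,-0.5,0,0,0,0.9],[0,0,-0.4,0,0,0,0.9],[0,0,-0.3,0,0,0,0.9],[0,0,-0.15,0,0,0,0.9],[0,0,0,0,0,0,0.9]]
  ]
}}

```text
clock: 30.2
ee_pos: [0.5649, 0.3183, 0.0908]
ee_rot: [179.5, 51.4, -173.4]
force: [-1.0, -0.4, -1.3]
gripper_width: 0.0381
grip_force: 34.6
```

```bash
python3 lean.py
```

```text
t 30.2 pos [0.5649 0.3183 0.0908] x [-0.62  -0.072 -0.782] y [-0.123  0.992  0.006] z [ 0.775  0.1   -0.624] q [ 40.7  25.1 -56.7 -38.1 -25.5  22.8] F [-1.  -0.4 -1.3] w 0.038135865602202376
shift u [0.019 0.009 0.384] turn u [-0.0058  0.016   0.0005]
0.8 191 236 619
(191, 307, 314) (194, 303, 317) (197, 301, 318) (200, 301, 318) (203, 302, 316) (206, 302, 312) (209, 302, 306) (212,) (215,) (218, 300, 321) (221, 299, 321) (224, 300, 321) (227, 301, 321) (230, 302, 321) (233, 303, 320) (236, 307, 315) up dcol/drow 0.019859158896178453
up+5deg X dcol/drow 0.1068588259502919
up+5deg Y dcol/drow 0.05275400873463082
```

{"name": "servo_tool", "arguments": {
  "moves": [
    [[0,0,-0.12,0,0,0,0.9],[0,0,-0.1,0,0,0,0.9],[0,0,-0.06,0,0,0,0.9],[0,0,-0.03,0,0,0,0.9],[0,0,-0.03,0,0,0,0.9],[0,0,0,0,0,0,0.9]]
  ]
}}

```text
clock: 31.05
ee_pos: [0.5648, 0.3182, 0.0739]
ee_rot: [179.5, 51.4, -173.4]
force: [-0.8, 0.1, -0.4]
gripper_width: 0.0381
grip_force: 34.6
```

{"name": "servo_tool", "arguments": {
  "moves": [
    [[0,0,-0.03,0,0,0,0.9],[0,0,-0.02,0,0,0,0.9],[0,0,0,0,0,0,0.9]]
  ]
}}

```text
clock: 31.42
ee_pos: [0.5647, 0.3182, 0.0715]
ee_rot: [179.5, 51.4, -173.4]
force: [-0.7, 0.0, -2.1]
gripper_width: 0.0377
grip_force: 34.6
```

{"name": "servo_tool", "arguments": {
  "moves": [
    [[0,0,-0.02,0,0,0,0.9],[0,0,-0.02,0,0,0,0.9],[0,0,0,0,0,0,0.9]]
  ]
}}

```text
clock: 31.8
ee_pos: [0.5647, 0.3182, 0.0694]
ee_rot: [179.5, 51.4, -173.4]
force: [0.2, -1.1, -1.2]
gripper_width: 0.0379
grip_force: 34.6
```

{"name": "servo_tool", "arguments": {
  "moves": [
    [[0,0,-0.02,0,0,0,0.9],[0,0,-0.02,0,0,0,0.9],[0,0,0,0,0,0,0.9]]
  ]
}}

```text
clock: 32.17
ee_pos: [0.5647, 0.3182, 0.0674]
ee_rot: [179.5, 51.4, -173.4]
force: [1.1, -0.5, -0.9]
gripper_width: 0.0377
grip_force: 34.6
```

{"name": "servo_tool", "arguments": {
  "moves": [
    [[0,0,-0.02,0,0,0,0.9],[0,0,-0.02,0,0,0,0.9],[0,0,0,0,0,0,0.9]]
  ]
}}

```text
clock: 32.55
ee_pos: [0.5647, 0.3182, 0.0654]
ee_rot: [179.5, 51.4, -173.4]
force: [1.0, -0.3, -0.9]
gripper_width: 0.0383
grip_force: 34.6
```

{"name": "servo_tool", "arguments": {
  "moves": [
    [[0,0,-0.02,0,0,0,0.9],[0,0,-0.02,0,0,0,0.9],[0,0,0,0,0,0,0.9]]
  ]
}}

```text
clock: 32.92
ee_pos: [0.5647, 0.3182, 0.0634]
ee_rot: [179.5, 51.4, -173.4]
force: [-0.4, 1.3, -1.5]
gripper_width: 0.0381
grip_force: 34.6
```

{"name": "servo_tool", "arguments": {
  "moves": [
    [[0,0,-0.02,0,0,0,0.9],[0,0,-0.02,0,0,0,0.9],[0,0,0,0,0,0,0.9]]
  ]
}}

```text
clock: 33.3
ee_pos: [0.5647, 0.3182, 0.0614]
ee_rot: [179.5, 51.4, -173.4]
force: [-0.2, 0.6, -1.5]
gripper_width: 0.0376
grip_force: 34.6
```

{"name": "servo_tool", "arguments": {
  "moves": [
    [[0,0,-0.02,0,0,0,0.9],[0,0,0,0,0,0,0.9]]
  ]
}}

```text
clock: 33.55
ee_pos: [0.565, 0.3183, 0.0609]
ee_rot: [179.4, 51.5, -173.4]
force: [-1.3, -0.8, -0.2]
gripper_width: 0.0379
grip_force: 34.9
```

{"name": "servo_tool", "arguments": {
  "moves": [
    [[0,0,-0.01,0,0,0,0.9],[0,0,0,0,0,0,0.9],[0,0,0,0,0,0,0.48],[0,0,0,0,0,0,0.42],[0,0,0,0,0,0,0.4],[0,0,0,0,0,0,0.4]]
  ]
}}

```text
clock: 34.3
ee_pos: [0.5648, 0.3182, 0.0599]
ee_rot: [179.4, 51.4, -173.4]
force: [0.1, -0.6, -0.1]
gripper_width: 0.0512
grip_force: 0.0
```

{"name": "servo_tool", "arguments": {
  "moves": [
    [[-0.11,-0.014,0.1,0,0,0,0.4],[-0.23,-0.028,0.2,0,0,0,0.4],[-0.46,-0.057,0.4,0,0,0,0.4],[-0.46,-0.057,0.4,0,0,0,0.35],[0,0,0.9,0,0,0,0.2],[0,0,0.9,0,0,0,0.1],[0,0,0,0,0,0,0]]
  ]
}}

```text
clock: 35.17
ee_pos: [0.5029, 0.3123, 0.2114]
ee_rot: [178.8, 51.9, -173.8]
force: [1.0, 0.1, -0.1]
gripper_width: 0.0851
grip_force: 0.0
```

```bash
python3 - <<'E'
from h import *
st()
p=arm.grab_frame("scene");q=arm.grab_frame("top")
a=cv2.resize(p["img"][140:340,240:440],(400,400));b=cv2.resize(q["img"][120:320,290:490],(400,400)); cv2.imwrite("pics/s6.png",np.hstack([a,b]))
E
```

```text
t 35.175 pos [0.5029 0.3123 0.2114] x [-0.613 -0.066 -0.787] y [-0.124  0.992  0.013] z [ 0.78   0.105 -0.616] q [ 45.9   6.1 -53.8 -15.  -29.2  26.8] F [ 1.   0.1 -0.1] w 0.08505862878295481
```

View pics/s6.png

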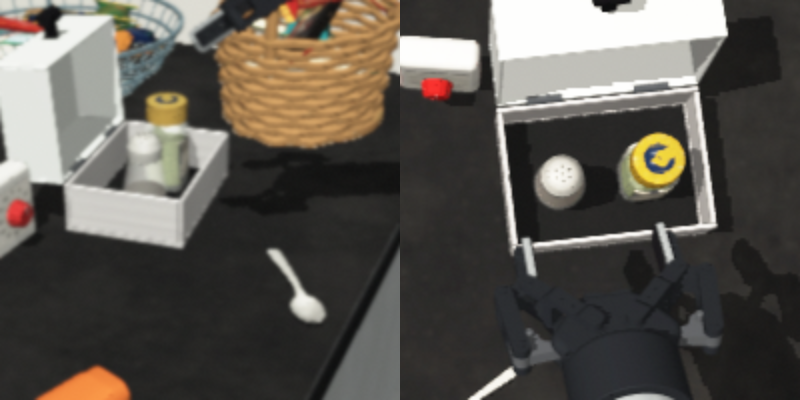

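Both shakers stand upright in the caddy: in the right half the grey cap is at (560,180) and the gold cap at (658,158). The cover is open, the spoon and timer haven't moved, and the gripper is clear, so I'm handing in.

```bash
python3 -c "
from station import arm
print(arm.finish_job())"
```

```text
the job is handed in; nothing more can be done
None
```

The cover is standing open and both shakers are upright, caps up, on the caddy floor; the last picture showed the spoon, timer and orange look-alike still in place, and I handed the job in at about 35 s (no verdict was returned).

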